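Scan the yellow holder's barcode behind its shutter

ROBOT

A 6-joint arm with a two-finger parallel gripper is mounted at the origin on the work surface. World frame = base frame: x ahead of the robot, y to its left, z up, the work surface at z = 0. Lengths are in mm, angles in rad, forces in N, time in s.
With the tool pointing down it reaches from about 350 to 975 mm from the base axis. Payload 17.4 kg.
Tool frame: the origin (TCP) lies at the very end of the fingers, on their centre line; the grasp point (between the pads) lies env.tcp_to_grasp behind it (env.tcp_to_grasp is the distance from the TCP to the grasp point, in mm); z points along the fingers, y is the direction in which the jaws open and shut (so a half turn about z gives the same grasp; the last joint's range is limited). The gripper opens to 85 mm and grips with 20 to 120 N. Pads are 22 mm wide; open, the fingers measure 114 mm over their backs; the gripper's body (76 mm by 85 mm) begins 54 mm behind the grasp point. The pads swing forward as they close: fully open they stand 13 mm farther back than shut.
Start: joints at [1.199, 0.116, 1.442, -0, 1.584, -0.038], TCP at [221.162, 637.746, 231.303] pointing down, gripper open.
Joint ranges: [-2.83, 2.83], [-0.83, 2.19], [0.07, 2.5], [-1.14, 4.28], [0.01, 3], [-2.97, 2.97]. Speed limits (rad/s): [1.89, 1.89, 2.22, 3.14, 3.14, 3.14].

INTERFACE

Orientations are given as a unit quaternion [x, y, z, w].
In Python, from workcell import env gives the robot as it stands.
- The arm moves only by the tool send_rows, never from a script. Its argument "series" is a list of rows, each a list of 5 numbers: the opening in per cent of the stroke, from 0 (shut) to 100 (fully open), then the shift along the tool's x, y, z in mm, then the turn about the tool's z in rad. In form: [[hand, x, y, z, yaw], ...]. A call has exactly 8 rows; each row shifts and turns the commanded pose from where the row before left it, along the tool's axes as they then stand; what a row does not reach is not made up. A row lasts 1/12 s, in which the tool goes at most 41.7 mm and 7.16 degrees, less where a joint would pass 70% of its speed; a pose out of reach is approached as far as the arm can. A call is refused whole if a number of a shift passes 41.7 or a number of a turn 0.125, either way. A call with a gripper value outside its range is refused whole. The fingers move at their own pace and stop on an object; the grip force is fixed at half the most. Time passes only in rows, so rows that do not move let the fingers close, or fill a call up. It gives the time, the measured TCP pose, the force and the opening at its end, in the units of the state.
- env.get_obs(): the state, without advancing time (a new reading comes with each control period).
- env.capture(name): name is "scene" or "top"; returns (picture, depth): 480x640x3 uint8, blue, green, red; 480x640 float32, mm along the optical axis (not along the pixel's ray), 0 where there is no reading.
- env.camera_info(name): a dict with "camera_matrix" (3x3 intrinsics, pixels), "rvec" (rotation vector, rad) and "tvec" (3), from world to camera coordinates, as OpenCV has them. Camera axes: x right, y down, z forward; pixel columns grow to the right and rows downward; lengths in mm; the calibration is good to about 2 mm. A picture is of the moment at which its call begins. camera_info takes no time and is no camera call.
- env.close_job(): hands the job in, once; it reports no verdict.
Trained networks look in the newest picture that a camera, given by its name, has taken for a name from the list of things; names that differ only in an ending like _2 or _b are one class to them, and where a whole thing is asked for, a point or a joint stands for the part that bears it (a point fixed in the world has none). Each returns a list of dicts, best first, with "conf" (0 to 1); they miss things now and then, are a little off and sometimes report something else, mostly with a low value. They report only what shows in the picture. A call takes as long as a camera call. They do not tell look-alikes from the thing itself.
- env.find_in(camera, name): "centre" ([column, row] in pixels, amid what is visible of it).
- env.tip_of(camera, name): "centre" ([column, row] in pixels: a listed point, or the origin of a listed thing).
The state is a dict: "t": time; "q": joint angles; "qvel": joint speeds; "joint_efforts": joint torques, N m; "ee_pos": TCP position; "tool_rot": TCP orientation; "wrist_force": force on the tool from outside, world axes, zero at the start; "torque": the same for the moment, N m; "finger_gap": finger opening in mm.
Only numpy, scipy, OpenCV 4.12 (cv2) and the standard library are available. Lean on these libraries where they do the work, as an engineer would, in place of code of your own. Each camera call takes 0.05 s, during which the arm holds its last target. There are 200 camera calls.

TASK

In the packaging test lab, push the yellow sample holder's shutter fully open and read the barcode behind it with the hand scanner: without the scanner touching the holder, point its nose straight at the middle of the label from about 10 cm away, square to the label's slope, and hold it steady for two seconds. Then lay the scanner gently back in its cradle the same way round as it lay, and push that shutter fully shut again. Leave the other holders' shutters, and everything else on the bench, where they are.

Things in the scene. Friction and masses are not known exactly. Their poses are not given: they have to be found in the camera images.
- scanner: Hand barcode scanner, about 0.2 kg, loose, lying level in the cradle at the start. Frame: x points out of the nose (the reading direction), y to its left, z up when it lies. Origin on the flat underside, near the centre of mass. Black handle: box 34 mm wide (y), 30 mm high (z 0 to 30), x from -90 to +35 mm; orange head: 54 mm wide, 40 mm high (z 0 to 40), x from 35 to 95 mm. Grip the handle across its width near x = 0. It reads by itself when aimed: no trigger.
- scanner_nose (a point): Middle of the scanner's red window, at (95, 0, 20) mm in the scanner's frame; same axes as the scanner. The beam leaves here along x.
- cradle: Fixed grey scanner cradle on the bench, base plate 160 x 80 x 8 mm (x, y, z), origin at the centre of its underside, x the way the scanner's nose lies. Two supports, 25 mm long in x, centred at x = -62.5 and +62.5 mm, tops at 34 mm height; between them there is free room for fingers down to the base plate. The rear support (60 mm wide) has 14 mm high cheeks either side that leave 48 mm for the 34 mm handle.
- cradle_seat (a point): Point of the cradle, 34 mm above the bench, where the scanner's origin lies at the start (its origin then coincides with this point and its axes with the cradle's).
- holder_yellow: Fixed yellow sample holder; origin on the bench, straight below the label's middle but 10 mm further back; x points to its back, y to the left of someone facing the label (the way its shutter opens), z up. Its foot spans x -40 to +60, y -48 to +138 mm, 12 mm thick. A board leaning back 30 degrees carries the label; its upper rail is about 135 mm above the bench. Only the yellow rails, foot and tab tell it from the blue and grey holders.
- label_yellow: The white barcode label of the yellow holder, 70 mm wide (y) and 50 mm high (z), origin in the middle of its face, 90 mm above the bench. x points into the label, square to it: it looks away from the label's front and 30 degrees down; y is the holder's y; z runs up the slope. Rails above and below stand 14 mm proud of the label; the shutter runs 5 to 9 mm in front of it.
- shutter_yellow (a joint): Slide of the yellow holder's dark steel shutter (84 x 80 mm) along the holder's +y: 0 = fully shut over the label, 0.09 m = fully open, at the stop. It stays where it is left (friction about 1.5 N). Starts shut or a little open.
- tab_yellow (a point): Middle of the top end of the yellow shutter's tab, which moves with it: 14 mm wide (y), 12 mm thick (x), standing about 45 mm clear above the upper rail along the slope (leaning back 30 degrees). Push it sideways with closed fingers from above. Axes as the label's.
- holder_blue: Fixed blue sample holder, same make and frame as the yellow one. Leave alone.
- tab_blue (a point): Top of the blue shutter's tab, as tab_yellow. Leave its shutter where it is.
- holder_grey: Fixed grey sample holder, same make and frame as the yellow one. Leave alone.
- tab_grey (a point): Top of the grey shutter's tab, as tab_yellow. Leave its shutter where it is.
- carton: Bystander: closed cardboard carton 100 x 75 x 70 mm high, origin under its centre.
- film_roll: Bystander: white film roll standing on end, 84 mm diameter, 75 mm high, origin under its centre.
- bottle: Bystander: white bottle with a red cap, 64 mm diameter, 170 mm high, origin under its centre.
- jar: Bystander: amber jar, 80 mm diameter, 100 mm high, origin under its centre.
- tape: Bystander: roll of clear tape lying flat, 100 mm diameter, 48 mm high, origin under its centre.
- mug: Bystander: white mug, 80 mm diameter, 90 mm high, with a handle, origin under its centre.
There are look-alikes about, which are no part of the job. Leave any brown look-alike of the scanner alone.

How it is judged (in metres and radians):
On the way, in this order (a step that is already met when the one before it is completed fails the run):
1. the yellow holder's shutter is pushed fully open (at least 80 of its 90 mm) (value of joint shutter_yellow above 0.08 m), for 0.1 s.
2. shutter still open, scanner steady for 1.5 s, its nose 65 to 135 mm off the yellow label, square within 0.25 rad, its beam meeting the label within 25 mm sideways, 20 mm up or down of the middle (value of joint shutter_yellow above 0.08 m and x of scanner_nose in the frame of label_yellow between -0.135 and -0.065 m and x of label_yellow in the frame of scanner_nose above 0.05 m and y of label_yellow in the frame of scanner_nose between -0.025 and 0.025 m and z of label_yellow in the frame of scanner_nose between -0.02 and 0.02 m and angle between the x axis of scanner and the x axis of label_yellow, either way round below 0.25 rad and linear speed of scanner below 0.03 m/s and angular speed of scanner below 0.2 rad/s), for 1.5 s.
At the end, for the whole second after the job is handed in: The scanner rests level in its cradle the same way round as at the start (within 20 mm and 0.2 rad), at rest; the yellow shutter is shut to within 8 mm; the blue and grey shutters are within 12 mm, and the carton, film roll, bottle, jar, tape and mug within 30 mm, of where they started (value of joint shutter_yellow below 0.008 m and horizontal distance between scanner and cradle_seat below 0.02 m and z of scanner in the frame of cradle_seat between -0.005 and 0.005 m and angle between the x axis of scanner and the x axis of cradle, either way round below 0.2 rad and x of scanner_nose in the frame of cradle above 0.05 m and angle between scanner's own z axis and vertical below 0.1 rad and height (world z) of scanner below 0.04 m and linear speed of scanner below 0.02 m/s and distance of each of tab_blue, tab_grey from where it was at the start of the episode below 0.012 m and distance of each of carton, film_roll, bottle, jar, tape, mug from where it was at the start of the episode below 0.03 m); the robot touches nothing.
It fails at once if the blue or grey shutter is moved by more than 12 mm (distance of any of tab_blue, tab_grey from where it was at the start of the episode above 0.012 m).
It fails at once if a bystander (carton, film roll, bottle, jar, tape, mug) is moved by more than 30 mm or tipped by more than 0.3 rad (distance of any of carton, film_roll, bottle, jar, tape, mug from where it was at the start of the episode above 0.03 m or angle between any of carton, film_roll, bottle, jar, tape, mug's own z axis and vertical above 0.3 rad).
It fails at once if the scanner touches the yellow holder (more than 1 N) (contact force between scanner and holder_yellow above 1 N).
It fails at once if the scanner is dropped or jammed into its cradle (more than 40 N) (contact force between scanner and cradle above 40 N).
It also fails if it takes over 72 s, if anything falls off the work surface, if the arm or the gripper's body presses on something with over 40 N, if the wrist force passes 120 N, or if a joint passes its speed limit or range.

## Working session

There is one attempt and no reset: what is moved stays moved. The work goes in short steps, Python scripts to look and compute and a tool call to move; the robot and the scene stay as the last step left them, time stands still between calls to the robot, and variables do not carry over. Pictures are saved under pics/ and viewed, about 8 in all and at most 12, crops included, and the job is handed in when it is done.

Besides the shell and the picture viewer there is one more tool, called as a command line: name --pt "numbers of a row" for each row, then --argument value for the rest. send_rows: Moves the arm, as the interface text tells. Its arguments: {"type":"object","properties":{"series":{"type":"array","items":{"type":"array","items":{"type":"number"}}}},"required":["series"]}

```bash
ls; mkdir -p pics
cat > h.py <<'E'
import numpy as np, cv2
from workcell import env
from scipy.spatial.transform import Rotation as R
def cam(n):
    c=env.camera_info(n);K=np.array(c["camera_matrix"]);Rm=cv2.Rodrigues(np.array(c["rvec"],float))[0];return K,Rm,np.array(c["tvec"],float).reshape(3)
def cloud(n,d):
    K,Rm,t=cam(n);v,u=np.mgrid[:480,:640]
    p=np.stack([(u-K[0,2])/K[0,0]*d,(v-K[1,2])/K[1,1]*d,d],-1);return (p-t)@Rm
def ray_z(n,uv,z):
    K,Rm,t=cam(n);r=Rm.T@np.array([(uv[0]-K[0,2])/K[0,0],(uv[1]-K[1,2])/K[1,1],1]);o=-Rm.T@t
    return o+r*(z-o[2])/r[2]
def proj(n,p):
    K,Rm,t=cam(n);q=K@(Rm@np.array(p,float)+t);return q[:2]/q[2]
E
python3 - <<'E'
from h import *
for n in("scene","top"):
    im,d=env.capture(n);cv2.imwrite(f"pics/{n}0.png",im);np.save(f"{n}d.npy",d)
    K,Rm,t=cam(n);print(n,K[0,0],(-Rm.T@t).round(),Rm[2].round(2))
    for k in("scanner","scanner_nose","cradle","cradle_seat","holder_yellow","label_yellow","tab_yellow","tab_blue","tab_grey"):
        print(k,[(np.round(r["centre"]).tolist(),round(r["conf"],2)) for r in env.tip_of(n,k)[:3]])
o=env.get_obs();print(o["t"],o["ee_pos"],o["tool_rot"],env.tcp_to_grasp,o["finger_gap"])
E
```

```text
pics
scene 563.25618904202 [1853. -108.  998.] [-0.85  0.06 -0.53]
scanner [([421.0, 259.0], 0.94), ([426.0, 224.0], 0.83)]
scanner_nose [([422.0, 202.0], 0.87), ([445.0, 263.0], 0.63)]
cradle [([418.0, 265.0], 0.65)]
cradle_seat [([421.0, 258.0], 0.51)]
holder_yellow [([325.0, 315.0], 0.93), ([419.0, 256.0], 0.66)]
label_yellow [([325.0, 291.0], 0.93), ([237.0, 313.0], 0.31)]
tab_yellow [([338.0, 274.0], 0.5), ([422.0, 254.0], 0.27)]
tab_blue [([419.0, 255.0], 0.42)]
tab_grey [([230.0, 271.0], 0.52)]
top 502.55993787804465 [ 221.   14. 1368.] [ 0.2  -0.02 -0.98]
scanner [([208.0, 364.0], 0.93), ([218.0, 260.0], 0.75), ([317.0, 259.0], 0.51)]
scanner_nose [([220.0, 175.0], 0.75), ([203.0, 231.0], 0.67), ([203.0, 397.0], 0.6)]
cradle [([222.0, 260.0], 0.78), ([422.0, 144.0], 0.24)]
cradle_seat [([224.0, 262.0], 0.78)]
holder_yellow [([326.0, 172.0], 0.86)]
label_yellow [([327.0, 164.0], 0.77)]
tab_yellow [([315.0, 146.0], 0.87), ([202.0, 230.0], 0.69)]
tab_blue [([220.0, 174.0], 0.7)]
tab_grey [([423.0, 144.0], 0.7)]
1.0 [221.16521083 637.73476353 231.30739428] [ 1.66119178e-01  9.86105683e-01 -1.48013143e-05  4.57325793e-06] 18.700000000000003 85.53394998657662
```

View pics/scene0.png

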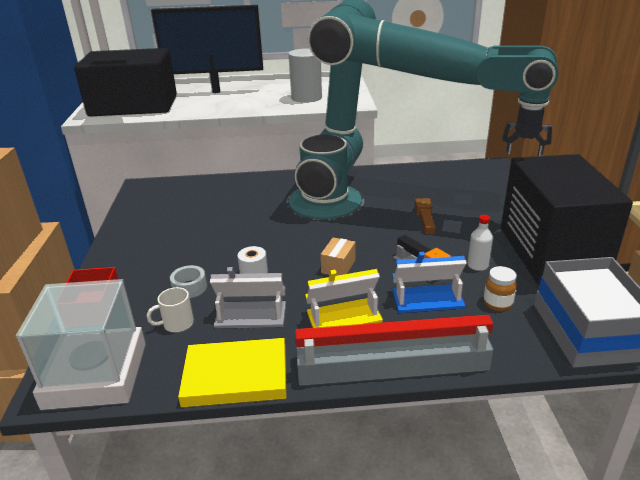

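View pics/top0.png

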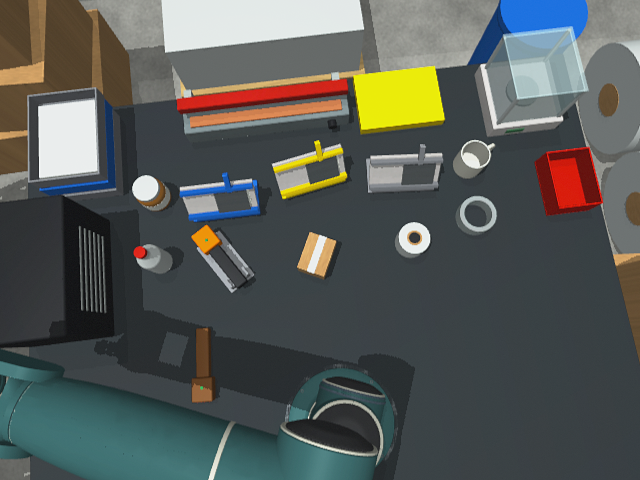

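The yellow holder is at top (312,170), with its tab at (319,150). It sits between blue at (222,197) and grey at (405,170). For the scanner there are two candidates: orange head at top (206,239) in the grey cradle at (230,262), and a brown one at (203,364) loose on the bench. The first fits; the brown one is the look-alike. The label slopes 30° but the moves only allow yaw, so the pitch will have to come from turning the scanner in the grip. Next I'll get metric poses and a confirming crop.

Run:
```python
from h import *
im=cv2.imread("pics/top0.png");P=cloud("top",np.load("topd.npy"))
hsv=cv2.cvtColor(im,cv2.COLOR_BGR2HSV)
def reg(n,u0,u1,v0,v1,m):
    M=np.zeros((480,640),bool);M[v0:v1,u0:u1]=1;M&=m;M&=np.isfinite(P[...,2])&(np.load("topd.npy")>0);return P[M]
def rect(n,p):
    c,s,a=cv2.minAreaRect(p[:,:2].astype(np.float32));print(n,len(p),np.round(c),np.round(s),round(a,1),"z",np.percentile(p[:,2],[2,50,98]).round())
    b=cv2.boxPoints((c,s,a));print(b.round().tolist())
yel=(hsv[...,0]>22)&(hsv[...,0]<36)&(hsv[...,1]>150)&(hsv[...,2]>60)
y=reg("y",260,360,130,205,yel);print("zhist",np.histogram(y[:,2],bins=range(-10,210,10)))
rect("foot",y[y[:,2]<20]); rect("uprail",y[(y[:,2]>115)&(y[:,2]<140)]); rect("tab",y[y[:,2]>145])
t=y[y[:,2]>160];print("tabtop",t.mean(0))
ora=(hsv[...,0]>5)&(hsv[...,0]<20)&(hsv[...,1]>180)
o=reg("o",185,225,220,260,ora);rect("head",o[o[:,2]>65])
anyr=np.ones((480,640),bool)
c=reg("c",180,265,215,300,anyr);rect("handle",c[(c[:,2]>57)&(c[:,2]<69)]);rect("plate+",c[(c[:,2]>5)])
ca=reg("k",290,345,225,285,anyr);rect("carton",ca[ca[:,2]>62])
for n,z in(("tab_yellow",170),("label_yellow",90)):
    for r in env.tip_of("top",n)[:1]:print(n,ray_z("top",r["centre"],z).round())
print("cradle", ray_z("top",(222,260),0).round(),"seat",ray_z("top",(224,262),34).round())
crop=im[120:310,150:370];cv2.imwrite("pics/crop1.png",cv2.resize(crop,None,fx=3,fy=3,interpolation=cv2.INTER_CUBIC))
```

```text
zhist (array([ 14,  83, 123,   0,   0,   2, 163, 165,   0,   0,   0,   3,   7,
        37, 347,  45,  17,  24,  26,   2,   0]), array([-10,   0,  10,  20,  30,  40,  50,  60,  70,  80,  90, 100, 110,
       120, 130, 140, 150, 160, 170, 180, 190, 200]))
foot 220 [676. -10.] [ 97. 207.] 9.8 z [-2. 11. 18.]
[[611.0, 84.0], [646.0, -120.0], [741.0, -104.0], [706.0, 100.0]]
uprail 387 [671.  -1.] [ 18. 185.] 10.5 z [121. 135. 139.]
[[645.0, 89.0], [679.0, -94.0], [696.0, -90.0], [663.0, 92.0]]
tab 76 [692. -29.] [27. 14.] 11.1 z [146. 167. 180.]
[[677.0, -25.0], [680.0, -38.0], [707.0, -33.0], [704.0, -20.0]]
tabtop [694.71833914 -28.23028703 170.74159323]
head 445 [512. 293.] [60. 54.] 32.2 z [68. 75. 80.]
[[472.0, 299.0], [501.0, 254.0], [552.0, 286.0], [523.0, 331.0]]
handle 697 [486. 257.] [233. 100.] 16.4 z [58. 64. 69.]
[[360.0, 272.0], [388.0, 176.0], [611.0, 242.0], [583.0, 338.0]]
plate+ 2576 [469. 267.] [234. 234.] 84.0 z [ 5. 46. 78.]
[[341.0, 163.0], [573.0, 139.0], [598.0, 371.0], [366.0, 395.0]]
carton 1095 [436.   8.] [ 75. 101.] 63.6 z [65. 71. 77.]
[[374.0, -3.0], [465.0, -48.0], [498.0, 19.0], [407.0, 64.0]]
tab_yellow [692. -22. 170.]
label_yellow [669. -50.  90.]
cradle [462. 267.   0.] seat [450. 256.  34.]
```

View pics/crop1.png

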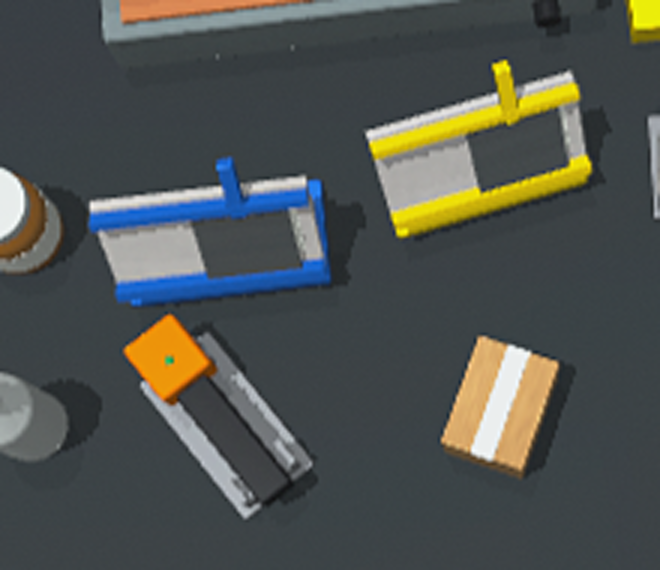

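The crop confirms the yellow holder, with its shutter about 13 mm open, and the orange-headed scanner in the cradle heading about 32°. I'll write a planner helper and check clearances.

```bash
cat >> h.py <<'E'
E2=np.array([.983,.182,0]);U=np.array([-.182,.983,0]);LAB=644*E2-167.7*U+[0,0,90]
def hold(p,y,z): return p*E2+y*U+np.array([0,0,z])+(-167.7)*U   # p perp coordinate, y holder y
def plan(tgt,jaw=None,rot_first=True):
    o=env.get_obs();p=np.array(o["ee_pos"]);Rm=R.from_quat(o["tool_rot"]).as_matrix()
    a=np.degrees(np.arctan2(Rm[1,1],Rm[0,1]));print("t",round(o["t"],2),"at",p.round(1),"jaw",a.round(1),"F",np.round(o["wrist_force"],1),"gap",round(o["finger_gap"],1),"tilt",Rm[2,2].round(4))
    if tgt is None:return
    turn=0
    if jaw is not None: turn=-np.radians((jaw-a+90)%180-90)
    R2=Rm@R.from_rotvec([0,0,turn]).as_matrix()
    d=np.array(tgt)-p;print("dist",np.linalg.norm(d).round(),"turn",round(turn,3),"shift before turn",(Rm.T@d).round(1),"after turn",(R2.T@d).round(1))
E
python3 - <<'E'
from h import *
P=cloud("top",np.load("topd.npy"));d=np.load("topd.npy")
S=cloud("scene",np.load("scened.npy"));ds=np.load("scened.npy")
Q=np.vstack([P[d>0],S[ds>0]])
for x in range(150,850,50):
  r=[]
  for y in range(-200,800,50):
    m=(abs(Q[:,0]-x)<25)&(abs(Q[:,1]-y)<25)&(Q[:,2]>-30);r.append(int(np.percentile(Q[m,2],98)) if m.sum()>3 else -1)
  print(x,r)
print("LAB",LAB);T=hold(677,-30,235);print(T);plan(T,100.5)
E
```

```text
150 [6, 6, 5, 12, 163, 138, 6, 5, 594, 606, 610, 609, 604, 593, 580, 567, 569, 572, 568, -1]
200 [6, 5, 6, 6, 5, 6, 6, 6, 6, 5, 33, 575, 581, 580, 574, 332, 554, 568, 565, -1]
250 [6, 6, 6, 6, 6, 6, 5, 5, 5, 6, 32, 34, 6, 562, 570, 568, 569, 565, 345, 5]
300 [6, 6, 6, 5, 6, 6, 6, 6, 6, 6, 31, 33, 6, 6, 7, 271, 568, 562, 274, 271]
350 [6, 6, 6, 6, 8, 5, 6, 6, 6, 9, 6, 5, 6, 7, 6, 271, 274, 275, 274, 272]
400 [75, 6, 6, 7, 75, 75, 5, 6, 68, 68, 7, 6, 6, 6, 6, 271, 274, 275, 274, 272]
450 [79, 6, 6, 73, 76, 74, 6, 6, 60, 69, 66, 6, 161, 172, 6, 271, 275, 274, 275, 272]
500 [56, 6, 6, 7, 73, 65, 6, 6, 6, 77, 80, 71, 167, 172, 6, 271, 275, 274, 274, 271]
550 [6, 5, 6, 7, 7, 6, 7, 59, 61, 63, 78, 9, 7, 6, 6, 271, 275, 275, 275, 271]
600 [85, 77, 7, 6, 62, 63, 60, 135, 140, 138, 138, 135, 33, 70, 7, 270, 273, 273, 273, 270]
650 [138, 135, 92, 134, 137, 138, 135, 133, 175, 136, 135, 134, 104, 105, 6, 6, 7, 5, -1, -1]
700 [13, 22, 137, 173, 171, 134, 120, 8, 8, 10, 10, 6, 102, 103, 5, 155, 155, 154, 156, 6]
750 [8, 7, 7, 7, 7, 7, 6, 6, 7, 7, 6, 7, 6, 7, 6, 155, 135, 136, 156, 7]
800 [41, 62, 74, 74, 74, 74, 74, 74, 74, 73, 74, 49, 7, 6, 7, 154, 136, 135, 156, -1]
LAB [663.5734 -47.6411  90.    ]
[701.4724 -71.1251 235.    ]
t 1.1 at [221.1 637.7 231.3] jaw 70.9 F [0.6 0.4 0.9] gap 84.9 tilt -1.0
dist 856.0 turn -0.517 shift before turn [-686.1 -512.4   -3.7] after turn [-343.1 -784.5   -3.7]
```

send_rows --pt "0 0 0 -40 0" --pt "0 0 0 -40 0" --pt "0 -28.6 -21.4 0 0" --pt "0 -28.6 -21.4 0 0" --pt "0 -28.6 -21.4 0 0" --pt "0 -28.6 -21.4 0 0" --pt "0 -28.6 -21.4 0 0" --pt "0 -28.6 -21.4 0 0"

```text
t: 1.77
ee_pos: [341.8, 458.7, 311.4]
tool_rot: [0.166, 0.986, 0.0, 0.0]
wrist_force: [0.2, 0.4, 0.8]
finger_gap: 0.2
```

send_rows --pt "0 -28.6 -21.4 0 0" --pt "0 -28.6 -21.4 0 0" --pt "0 -28.6 -21.4 0 0" --pt "0 -28.6 -21.4 0 0" --pt "0 -28.6 -21.4 0 0" --pt "0 -28.6 -21.4 0 0" --pt "0 -28.6 -21.4 0 0" --pt "0 -28.6 -21.4 0 0"

```text
t: 2.43
ee_pos: [501.9, 221.8, 311.6]
tool_rot: [0.166, 0.986, 0.0, 0.0]
wrist_force: [-0.7, 0.5, 0.2]
finger_gap: 0.0
```

send_rows --pt "0 -28.6 -21.4 0 0" --pt "0 -28.6 -21.4 0 0" --pt "0 -28.6 -21.4 0 0" --pt "0 -28.6 -21.4 0 0" --pt "0 -28.6 -21.4 0 0" --pt "0 -28.6 -21.4 0 0" --pt "0 -28.6 -21.4 0 0" --pt "0 -28.6 -21.4 0 0"

```text
t: 3.1
ee_pos: [662.1, -14.9, 311.4]
tool_rot: [0.166, 0.986, 0.0, 0.0]
wrist_force: [0.4, 1.8, 0.1]
finger_gap: -0.1
```

send_rows --pt "0 -28.6 -21.4 0 0" --pt "0 -28.6 -21.4 0 0" --pt "0 0 0 0 -0.103" --pt "0 0 0 0 -0.103" --pt "0 0 0 0 -0.103" --pt "0 0 0 0 -0.103" --pt "0 0 0 0 -0.105" --pt "0 0 0 0 0"

```text
t: 3.77
ee_pos: [701.4, -72.4, 311.3]
tool_rot: [-0.094, 0.996, 0.0, -0.0]
wrist_force: [-0.0, 0.2, -0.1]
finger_gap: -0.4
```

```bash
python3 -c "
from h import *
plan(hold(675,-30,150),100.5)"
```

```text
t 3.77 at [701.4 -72.4 311.3] jaw 100.8 F [-0.   0.2 -0.1] gap -0.4 tilt -1.0
dist 161.0 turn 0.005 shift before turn [  1.7   1.3 161.3] after turn [  1.7   1.3 161.3]
```

send_rows --pt "0 0 0 32 0" --pt "0 0 0 32 0" --pt "0 0 0 32 0" --pt "0 0 0 32 0" --pt "0 1.7 0 32 0" --pt "0 0 8 0 0" --pt "0 0 8 0 0" --pt "0 0 8 0 0"

```text
t: 4.43
ee_pos: [695.9, -48.2, 153.8]
tool_rot: [-0.091, 0.996, -0.0, 0.001]
wrist_force: [0.5, 0.0, 0.1]
finger_gap: -0.2
```

send_rows --pt "0 0 8.5 0 0" --pt "0 0 8.5 0 0" --pt "0 0 8.5 0 0" --pt "0 0 8.5 0 0" --pt "0 0 8.5 0 0" --pt "0 0 8.5 0 0" --pt "0 0 8.5 0 0" --pt "0 0 8.5 0 0"

```text
t: 5.1
ee_pos: [682.8, 18.6, 151.3]
tool_rot: [-0.091, 0.996, 0.0, -0.0]
wrist_force: [1.7, -2.2, 1.0]
finger_gap: -0.1
```

```bash
cat >> h.py <<'E'
def yelmask(n):
    im,d=env.capture(n);hsv=cv2.cvtColor(im,cv2.COLOR_BGR2HSV);P=cloud(n,d)
    m=(hsv[...,0]>22)&(hsv[...,0]<36)&(hsv[...,1]>150)&(hsv[...,2]>60)&(d>0)
    return im,P,m
def tab():
    im,P,m=yelmask("top");q=P[m&(P[...,2]>148)&(abs(P[...,0]-690)<45)&(abs(P[...,1])<160)]
    print("tab n",len(q),"y range",(np.percentile(q@U,[2,50,98])+167.7).round(1),"z",q[:,2].max().round());return im
E
python3 -c "
from h import *
im=tab();cv2.imwrite('pics/p1.png',cv2.resize(im[100:250,200:400],None,fx=3,fy=3));plan(None)
p=np.array(env.get_obs()['ee_pos']);print('tcp holder',p@E2,p@U+167.7)
print(env.tip_of('top','tab_yellow')[:2])"
```

```text
Traceback (most recent call last):
  File "h.py", line 30, in tab
    print("tab n",len(q),"y range",(np.percentile(q@U,[2,50,98])+167.7).round(1),"z",q[:,2].max().round());return im
                                    ~~~~~~~~~~~~~^^^^^^^^^^^^^^^
IndexError: index -1 is out of bounds for axis 0 with size 0
```

send_rows --pt "0 0 2 0 0" --pt "0 0 2 0 0" --pt "0 0 1 0 0" --pt "0 0 0 0 0" --pt "0 0 0 0 0" --pt "0 0 0 0 0" --pt "0 0 0 0 0" --pt "0 0 0 0 0"

```text
t: 5.82
ee_pos: [682.0, 22.6, 151.2]
tool_rot: [-0.091, 0.996, 0.0, -0.0]
wrist_force: [0.5, -0.3, 0.4]
finger_gap: 0.1
```

```bash
python3 -c "
from h import *
im,P,m=yelmask('scene');q=P[m&(P[...,2]>150)&(abs(P[...,0]-690)<60)&(abs(P[...,1])<160)]
print(len(q),(np.percentile(q@U,[2,50,98])+167.7) if len(q) else 0)
p=np.array(env.get_obs()['ee_pos']);print('tcp holder',p@E2,p@U+167.7)
u,v=proj('scene',p).astype(int);cv2.imwrite('pics/p1.png',cv2.resize(im[v-60:v+90,u-100:u+100],None,fx=3,fy=3))
print(env.tip_of('scene','tab_yellow')[:2]);plan(None)"
```

```text
40 [75.2496015  86.40606286 92.81522457]
tcp holder 674.5611901539504 65.78247350510361
[{'centre': [364.1, 268.2], 'conf': 0.49}]
t 5.92 at [682.   22.6 151.2] jaw 100.5 F [0.3 0.2 0.5] gap -0.4 tilt -1.0
```

View pics/p1.png

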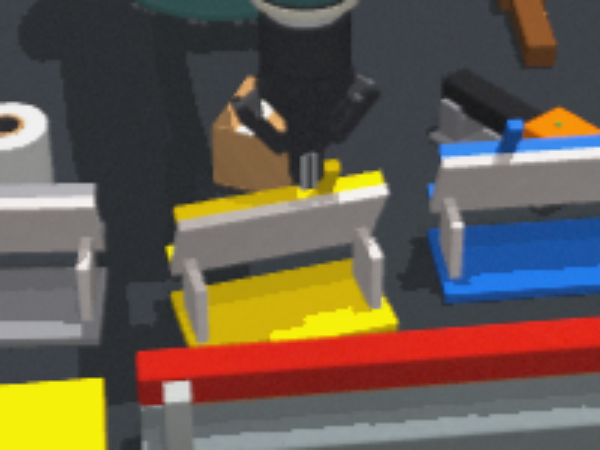

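The picture shows the fingers against the yellow tab (about 330,175 in the crop), at about 85 of 90 mm. The blue tab hasn't moved. I'll push on gently to the stop.

send_rows --pt "0 0 1.5 0 0" --pt "0 0 1.5 0 0" --pt "0 0 1.5 0 0" --pt "0 0 1 0 0" --pt "0 0 0 0 0" --pt "0 0 0 0 0" --pt "0 0 0 0 0" --pt "0 0 0 0 0"

```text
t: 6.58
ee_pos: [681.1, 27.8, 151.3]
tool_rot: [-0.091, 0.996, -0.0, 0.0]
wrist_force: [0.9, -4.9, -0.6]
finger_gap: -0.2
```

send_rows --pt "0 0 -10 0 0" --pt "0 0 -5 -30 0" --pt "0 0 0 -40 0" --pt "0 0 0 -40 0" --pt "0 40 0 -10 0" --pt "0 40 0 0 0" --pt "0 40 0 0 0" --pt "50 40 0 0 0"

```text
t: 7.25
ee_pos: [524.9, -16.1, 271.2]
tool_rot: [-0.092, 0.996, 0.0, 0.0]
wrist_force: [0.2, -1.3, 0.8]
finger_gap: 10.8
```

```bash
cat > sc.py <<'E'
from h import *
tab()
im,d=env.capture("top");P=cloud("top",d);hsv=cv2.cvtColor(im,cv2.COLOR_BGR2HSV)
V=np.zeros(d.shape,bool);V[210:310,170:280]=1
o=P[V&(hsv[...,0]>5)&(hsv[...,0]<20)&(hsv[...,1]>180)&(P[...,2]>71)&(P[...,2]<79)]
h=P[V&(hsv[...,2]<60)&(P[...,2]>59)&(P[...,2]<69)&(abs(P[...,0]-440)<80)&(abs(P[...,1]-245)<80)]
for n,q in(("head",o),("handle",h)):
    q=q[np.linalg.norm(q[:,:2]-np.median(q[:,:2],0),axis=1)<75]
    c,s,a=cv2.minAreaRect(q[:,:2].astype(np.float32));w=np.linalg.svd(q[:,:2]-q[:,:2].mean(0))[2][0] if len(q)<5000 else 0
    print(n,len(q),np.round(c,1),q.mean(0).round(1),np.round(s),round(a,1),np.degrees(np.arctan2(w[1],w[0])).round(1),"z",q[:,2].mean().round(1))
E
python3 sc.py; python3 -c "
from h import *
plan([456,258,300],122.2)"
```

```text
t 7.3 at [519.8 -16.9 272.2] jaw 100.5 F [ 2.7 -0.2  4.5] gap 18.3 tilt -1.0
dist 284.0 turn -0.379 shift before turn [ 12.6 281.9 -27.9] after turn [-92.5 266.6 -27.9]Traceback (most recent call last):
  File "sc.py", line 2, in <module>
    tab()
    ~~~^^
  File "h.py", line 30, in tab
    print("tab n",len(q),"y range",(np.percentile(q@U,[2,50,98])+167.7).round(1),"z",q[:,2].max().round());return im
                                    ~~~~~~~~~~~~~^^^^^^^^^^^^^^^
    return _quantile_unchecked(
        a, q, axis, out, overwrite_input, method, keepdims, weights)
    return _ureduce(a,
                    func=_quantile_ureduce_func,
    ...<5 lines>...
                    overwrite_input=overwrite_input,
                    method=method)
    r = func(a, **kwargs)
    result = _quantile(arr,
                       quantiles=q,
    ...<2 lines>...
                       out=out,
                       weights=wgt)
    slices_having_nans = np.isnan(arr[-1, ...])
                                  ~~~^^^^^^^^^
IndexError: index -1 is out of bounds for axis 0 with size 0
```

```bash
sed -i 's/    print("tab n"/    if len(q)<5: print("tab hidden"); return im\n    print("tab n"/' h.py; python3 sc.py; python3 -c "
from h import *
im,P,m=yelmask('scene');q=P[m&(P[...,2]>150)&(abs(P[...,0]-690)<60)&(abs(P[...,1])<160)]
print(len(q),(np.percentile(q@U,[2,50,98])+167.7) if len(q) else 0)"
```

```text
tab hidden
head 371 [511.5 292.5] [511.9 292.2  74.9] [60. 54.] 32.1 -140.5 z 74.9
handle 105 [433.3 242.2] [430.4 235.1  63.8] [123.  33.] 32.7 -146.2 z 63.8
43 [84.55840386 90.46595946 98.04114964]
```

send_rows --pt "80 1.6 35.2 -3.5 0" --pt "80 1.6 35.2 -3.5 0" --pt "80 1.6 35.2 -3.5 0" --pt "80 1.6 35.2 -3.5 0" --pt "80 1.6 35.2 -3.5 0" --pt "100 1.6 35.2 -3.5 0" --pt "100 1.6 35.2 -3.5 0" --pt "100 1.6 35.2 -3.5 0"

```text
t: 8.12
ee_pos: [462.7, 261.1, 299.2]
tool_rot: [-0.092, 0.996, 0.0, -0.0]
wrist_force: [1.2, -0.4, -1.1]
finger_gap: 85.3
```

send_rows --pt "100 0 0 0 -0.095" --pt "100 0 0 0 -0.095" --pt "100 0 0 0 -0.095" --pt "100 0 0 0 -0.094" --pt "100 0 0 40 0" --pt "100 0 0 40 0" --pt "100 0 0 40 0" --pt "100 0 0 0 0"

```text
t: 8.78
ee_pos: [460.8, 258.0, 171.1]
tool_rot: [-0.278, 0.961, -0.001, -0.005]
wrist_force: [-1.0, -0.4, -2.4]
finger_gap: 85.3
```

```bash
python3 -c "
from h import *
plan([456,258,38],122.2);tab()
print([env.tip_of(c,'scanner')[:2] for c in ('top','scene')])"
```

```text
t 8.78 at [460.8 258.  171.1] jaw 122.2 F [-1.  -0.4 -2.4] gap 85.3 tilt -0.9999
dist 133.0 turn 0.001 shift before turn [  2.6   2.3 133.2] after turn [  2.6   2.3 133.2]
tab n 70 y range [83.7 89.8 96.4] z 183.0
[[{'centre': [204.9, 362.4], 'conf': 0.85}, {'centre': [222.2, 257.8], 'conf': 0.76}], [{'centre': [423.9, 219.7], 'conf': 0.78}, {'centre': [419.8, 257.1], 'conf': 0.71}]]
```

send_rows --pt "100 3.9 1.7 20 0" --pt "100 0 0 20 0" --pt "100 0 0 20 0" --pt "100 0 0 20 0" --pt "100 0 0 0 0" --pt "100 0 0 0 0" --pt "100 0 0 0 0" --pt "100 0 0 0 0"

```text
t: 9.6
ee_pos: [459.4, 258.7, 101.8]
tool_rot: [-0.277, 0.961, 0.0, 0.002]
wrist_force: [-0.0, -0.9, -0.1]
finger_gap: 85.2
```

```bash
python3 -c "
from h import *
plan([456.6,257.4,38],122.4)"
```

```text
t 9.6 at [459.4 258.7 101.8] jaw 122.2 F [-0.  -0.9 -0.1] gap 85.2 tilt -1.0
dist 64.0 turn -0.003 shift before turn [ 3.2  0.5 63.8] after turn [ 3.2  0.5 63.8]
```

send_rows --pt "100 3.2 0.5 20 0" --pt "100 0 0 20 0" --pt "100 0 0 15 0" --pt "100 0 0 9.5 0" --pt "100 0 0 0 0" --pt "0 0 0 0 0" --pt "0 0 0 0 0" --pt "0 0 0 0 0"

```text
t: 10.27
ee_pos: [456.0, 257.1, 36.2]
tool_rot: [-0.277, 0.961, 0.0, 0.001]
wrist_force: [-0.4, -0.1, 0.3]
finger_gap: 51.7
```

send_rows --pt "0 0 0 0 0" --pt "0 0 0 0 0" --pt "0 0 0 0 0" --pt "0 0 0 -5 0" --pt "0 0 0 -10 0" --pt "0 0 0 -20 0" --pt "0 0 0 -25 0" --pt "0 0 0 -30 0"

```text
t: 10.93
ee_pos: [454.7, 256.4, 125.4]
tool_rot: [-0.277, 0.961, -0.0, -0.001]
wrist_force: [1.1, -0.1, -2.2]
finger_gap: 33.6
```

```bash
cat > pitch.py <<'E'
from h import *
# pitch of the held scanner from both cameras: orange head + dark handle points in the tool's heading frame
def pitch(save=None):
    o=env.get_obs();p=np.array(o["ee_pos"]);Rm=R.from_quat(o["tool_rot"]).as_matrix();hd=-Rm[:,0]
    for n in("top","scene"):
        im,d=env.capture(n);P=cloud(n,d);hsv=cv2.cvtColor(im,cv2.COLOR_BGR2HSV)
        Q=P-p;f=Q@hd;l=Q@Rm[:,1];z=Q[...,2]
        near=(abs(l)<45)&(f>15)&(f<130)&(abs(z)<110)&(d>0)
        m=near&(hsv[...,0]>4)&(hsv[...,0]<20)&(hsv[...,1]>150)
        q=np.stack([f[m],l[m],z[m]],1)
        print(n,len(q),"f",np.percentile(q[:,0],[1,50,99]).round(1),"z",np.percentile(q[:,2],[1,50,99]).round(1)) if len(q) else print(n,"none")
        if len(q)>40:
            # RANSAC plane = dominant visible face
            rng=np.random.default_rng(0);best=None
            for _ in range(300):
                a,b,c=q[rng.choice(len(q),3,False)];nn=np.cross(b-a,c-a);L=np.linalg.norm(nn)
                if L<50:continue
                nn/=L;
                i=abs((q-a)@nn)<2.5
                if best is None or i.sum()>best.sum():best=i
            c=q[best].mean(0);nn=np.linalg.svd(q[best]-c)[2][2];nn*=np.sign(nn[2])
            print("  plane normal",nn.round(3),"n",best.sum(),"centre",c.round(1),"pitch if top face (nose down +)",np.degrees(np.arctan2(nn[0],nn[2])).round(1))
        if save==n:
            u,v=proj(n,p+60*hd).astype(int);u=max(u,100);v=max(v,75);cv2.imwrite(f"pics/{n}_{o['t']:.1f}.png",cv2.resize(im[v-75:v+75,u-100:u+100],None,fx=3,fy=3));print(f"pics/{n}_{o['t']:.1f}.png")
E
python3 -c "
from pitch import *
pitch('scene');plan(None)"
```

```text
top none
scene 444 f [ 39.3  75.9 100.9] z [ 6.7 39.8 48.3]
  plane normal [-0.013 -0.054  0.998] n 163 centre [71.5 -2.4 43.2] pitch if top face (nose down +) -0.7
pics/scene_10.9.png
t 11.03 at [457.  257.6 130.5] jaw 122.2 F [ 0.5  0.5 -2.7] gap 32.9 tilt -1.0
```

The scanner is held level with no sag (gap 33 mm). To get the roughly 28° nose-down pitch with yaw-only moves, I'll rest its tail on the carton's edge and lower the grip until the scanner turns between the pads.

send_rows --pt "0 9.5 -18.5 0 0" --pt "0 9.5 -18.5 0 0" --pt "0 9.5 -18.5 0 0" --pt "0 9.5 -18.5 0 0" --pt "0 9.5 -18.5 0 0" --pt "0 9.5 -18.5 0 0" --pt "0 9.5 -18.5 0 0" --pt "0 9.5 -18.5 0 0"

```text
t: 11.7
ee_pos: [469.7, 90.1, 124.8]
tool_rot: [-0.277, 0.961, 0.0, -0.0]
wrist_force: [0.5, 0.3, -2.5]
finger_gap: 33.1
```

send_rows --pt "0 0 0 0 -0.11" --pt "0 0 0 0 -0.11" --pt "0 0 0 0 -0.11" --pt "0 0 0 0 -0.11" --pt "0 0 0 0 -0.11" --pt "0 0 0 0 0" --pt "0 0 0 0 0" --pt "0 0 0 0 0"

```text
t: 12.37
ee_pos: [469.9, 91.1, 124.8]
tool_rot: [-0.526, 0.85, 0.0, -0.0]
wrist_force: [0.3, 0.0, -2.2]
finger_gap: 33.4
```

```bash
python3 -c "
from pitch import *
plan([472.5,82,80],153.7);print(env.get_obs()['q'])"
```

```text
t 12.37 at [469.9  91.1 124.8] jaw 153.5 F [ 0.3  0.  -2.2] gap 33.4 tilt -1.0
dist 46.0 turn -0.003 shift before turn [ 6.9 -6.4 44.8] after turn [ 7.  -6.4 44.8]
[ 1.38143504e-01 -2.76191584e-01  1.98405315e+00 -3.62447866e-05
  1.43390700e+00 -2.54104670e+00]
```

send_rows --pt "0 7 -6.4 20 0" --pt "0 0 0 20 0" --pt "0 0 0 6 0" --pt "0 0 0 4 0" --pt "0 0 0 4 0" --pt "0 0 0 2 0" --pt "0 0 0 2 0" --pt "0 0 0 2 0"

```text
t: 13.03
ee_pos: [474.0, 82.7, 67.2]
tool_rot: [-0.528, 0.849, -0.0, 0.002]
wrist_force: [0.5, 7.6, 13.9]
finger_gap: 33.3
```

```bash
python3 -c "
from pitch import *
plan(None);pitch('scene')"
```

```text
t 13.03 at [474.   82.7  67.2] jaw 153.7 F [ 0.5  7.6 13.9] gap 33.3 tilt -1.0
top 18 f [34.4 40.1 53.2] z [ 0.7 14.4 39.8]
scene 438 f [37.7 69.2 97.4] z [-8.  26.1 35.8]
  plane normal [0.121 0.043 0.992] n 154 centre [68.6 -2.8 30. ] pitch if top face (nose down +) 6.9
pics/scene_13.0.png
```

It works: the pitch is 7° at 14 N. I'll carry on.

send_rows --pt "0 0 0 2 0" --pt "0 0 0 2 0" --pt "0 0 0 2 0" --pt "0 0 0 2 0" --pt "0 0 0 2 0" --pt "0 0 0 2 0" --pt "0 0 0 1 0" --pt "0 0 0 0 0"

```text
t: 13.8
ee_pos: [474.6, 82.9, 54.5]
tool_rot: [-0.528, 0.849, -0.001, 0.003]
wrist_force: [4.0, 6.8, 9.1]
finger_gap: 33.3
```

```bash
python3 -c "
from pitch import *
plan(None);pitch('scene')"
```

```text
t 13.8 at [474.6  82.9  54.5] jaw 153.7 F [4.  6.8 9.1] gap 33.3 tilt -1.0
top 28 f [29.3 39.5 61.4] z [-41.4   4.6  25.6]
scene 417 f [34.5 67.7 96. ] z [-25.6   9.8  26.1]
  plane normal [0.305 0.001 0.952] n 151 centre [70.1 -2.  15. ] pitch if top face (nose down +) 17.7
pics/scene_13.8.png
```

send_rows --pt "0 0 0 2 0" --pt "0 0 0 2 0" --pt "0 0 0 2 0" --pt "0 0 0 2 0" --pt "0 0 0 2 0" --pt "0 0 0 0 0" --pt "0 0 0 0 0" --pt "0 0 0 0 0"

```text
t: 14.57
ee_pos: [474.5, 82.7, 44.5]
tool_rot: [-0.528, 0.849, -0.001, 0.002]
wrist_force: [1.9, 5.5, 9.1]
finger_gap: 32.9
```

```bash
python3 -c "
from pitch import *
plan(None);pitch('scene')"
```

```text
t 14.57 at [474.5  82.7  44.5] jaw 153.7 F [1.9 5.5 9.1] gap 32.9 tilt -1.0
top 35 f [29.3 40.  62. ] z [-44.7   4.   21.3]
scene 369 f [30.6 66.9 91.7] z [-45.3  -0.6  19.1]
  plane normal [0.455 0.055 0.889] n 141 centre [67.7 -2.8  3.5] pitch if top face (nose down +) 27.1
pics/scene_14.6.png
```

```bash
cd pics; python3 -c "
import cv2,glob
print(sorted(glob.glob('scene_1*')))"
```

```text
['scene_10.9.png', 'scene_13.0.png', 'scene_13.8.png', 'scene_14.6.png']
```

View pics/scene_14.6.png

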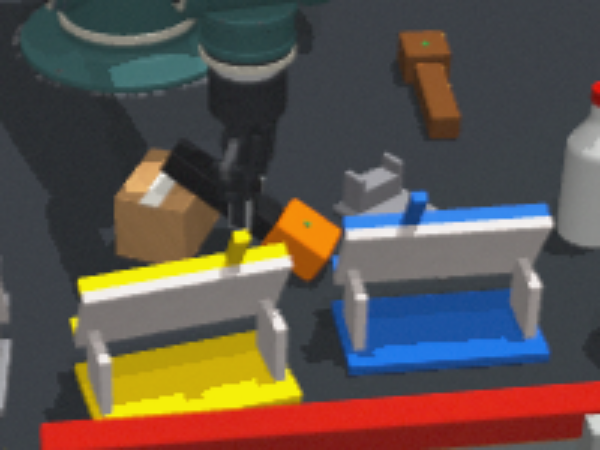

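send_rows --pt "0 0 0 -10 0" --pt "0 0 0 -30 0" --pt "0 0 0 -40 0" --pt "0 0 0 -40 0" --pt "0 0 0 -40 0" --pt "0 0 0 -20 0" --pt "0 0 0 0 0.12" --pt "0 0 0 0 0.12"

```text
t: 15.33
ee_pos: [473.1, 82.1, 224.8]
tool_rot: [-0.42, 0.908, -0.001, 0.002]
wrist_force: [-1.2, -0.4, -3.1]
finger_gap: 33.2
```

send_rows --pt "0 0 0 0 0.12" --pt "0 0 0 0 0.12" --pt "0 0 0 0 0.12" --pt "0 0 0 0 0.12" --pt "0 0 0 0 0.12" --pt "0 0 0 0 0.09" --pt "0 0 0 0 0" --pt "0 0 0 0 0"

```text
t: 16.0
ee_pos: [472.6, 82.0, 222.6]
tool_rot: [-0.092, 0.996, -0.0, 0.0]
wrist_force: [-0.3, 0.8, -2.1]
finger_gap: 32.9
```

```bash
python3 -c "
from pitch import *
plan(None);pitch()
P=cloud('top',env.capture('top')[1]);import numpy as np
q=P[(P[...,2]>64)&(P[...,2]<78)&(abs(P[...,0]-436)<75)&(abs(P[...,1]-8)<70)];print('carton',len(q),cv2.minAreaRect(q[:,:2].astype(np.float32)))"
```

```text
t 16.0 at [472.6  82.  222.6] jaw 100.6 F [-0.3  0.8 -2.1] gap 32.9 tilt -1.0
top none
scene 471 f [32.8 71.1 93.5] z [-40.7  -1.5  17.8]
  plane normal [ 0.49  -0.017  0.872] n 226 centre [68.9  0.2  2.6] pitch if top face (nose down +) 29.3
carton 345 ((446.48980712890625, 0.49570465087890625), (75.3360824584961, 75.11337280273438), 62.25925064086914)
```

The picture shows the scanner pitched nose-down in the grip (orange head at 300,240 in the crop). The carton is upright, and the blue and yellow holders are intact. Moving to the reading pose.

send_rows --pt "0 0.8 -20.2 5 0" --pt "0 0.8 -20.2 5 0" --pt "0 0.8 -20.2 5 0" --pt "0 0.8 -20.2 5 0" --pt "0 0.8 -20.2 5 0" --pt "0 0.8 -20.2 5 0" --pt "0 0.8 -20.2 10 0" --pt "0 0.8 -20.2 13.5 0"

```text
t: 16.82
ee_pos: [496.0, -79.2, 168.9]
tool_rot: [-0.092, 0.996, -0.0, 0.001]
wrist_force: [0.4, -0.4, -1.4]
finger_gap: 33.2
```

```bash
python3 -c "
from pitch import *
plan(hold(473,0,169),100.5);pitch('top');print('label', [(env.tip_of(n,'label_yellow')[:1]) for n in ('top','scene')]);print(proj('top',LAB))"
```

```text
t 16.82 at [496.  -79.2 168.9] jaw 100.5 F [ 0.4 -0.4 -1.4] gap 33.2 tilt -1.0
dist 1.0 turn 0.001 shift before turn [ 0.4  0.6 -0.1] after turn [ 0.4  0.6 -0.1]
top 4 f [71.7 72.5 89.9] z [-23.9 -13.1  -4.5]
pics/top_16.8.png
scene 463 f [36.5 70.4 92.9] z [-44.1  -4.5  14.9]
  plane normal [0.487 0.007 0.874] n 205 centre [66.7 -1.2  0.5] pitch if top face (nose down +) 29.1
label [[{'centre': [328.5, 166.5], 'conf': 0.9}], [{'centre': [324.7, 289.8], 'conf': 0.58}]]
[326.28904023 165.87270022]
```

Pitch is 29°, the TCP is within 1 mm, and the network's label position agrees within about 2 px. I'll hold here.

send_rows --pt "0 0 0 0 0" --pt "0 0 0 0 0" --pt "0 0 0 0 0" --pt "0 0 0 0 0" --pt "0 0 0 0 0" --pt "0 0 0 0 0" --pt "0 0 0 0 0" --pt "0 0 0 0 0"

```text
t: 17.68
ee_pos: [495.6, -78.1, 168.3]
tool_rot: [-0.091, 0.996, -0.0, 0.0]
wrist_force: [-1.0, 1.2, -2.4]
finger_gap: 32.8
```

send_rows --pt "0 0 0 0 0" --pt "0 0 0 0 0" --pt "0 0 0 0 0" --pt "0 0 0 0 0" --pt "0 0 0 0 0" --pt "0 0 0 0 0" --pt "0 0 0 0 0" --pt "0 0 0 0 0"

```text
t: 18.35
ee_pos: [495.6, -78.1, 168.3]
tool_rot: [-0.091, 0.996, 0.0, -0.0]
wrist_force: [0.4, 0.0, -2.9]
finger_gap: 33.0
```

send_rows --pt "0 0 0 0 0" --pt "0 0 0 0 0" --pt "0 0 0 0 0" --pt "0 0 0 0 0" --pt "0 0 0 0 0" --pt "0 0 0 0 0" --pt "0 0 0 0 0" --pt "0 0 0 0 0"

```text
t: 19.02
ee_pos: [495.6, -78.1, 168.3]
tool_rot: [-0.091, 0.996, 0.0, -0.0]
wrist_force: [0.8, 0.1, -2.7]
finger_gap: 32.6
```

send_rows --pt "0 0 0 0 0" --pt "0 0 0 0 0" --pt "0 0 0 0 0" --pt "0 0 0 0 0" --pt "0 0 0 0 0" --pt "0 0 0 0 0" --pt "0 0 0 0 0" --pt "0 0 0 0 0"

```text
t: 19.68
ee_pos: [495.6, -78.1, 168.3]
tool_rot: [-0.091, 0.996, -0.0, -0.0]
wrist_force: [-0.6, -0.8, -2.2]
finger_gap: 33.2
```

View pics/top_16.8.png

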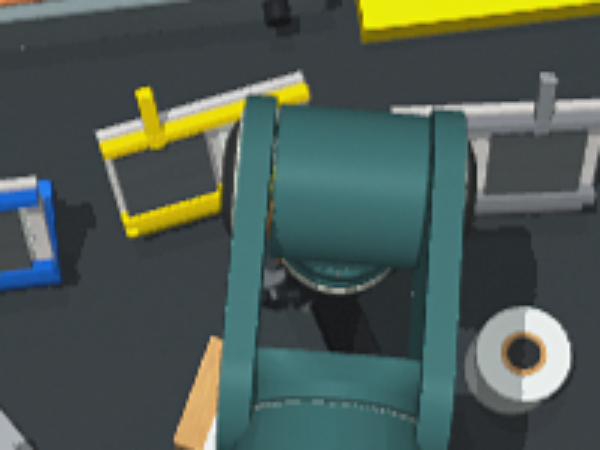

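```bash
python3 -c "
from pitch import *
pitch();plan([500,140,200],122.4)"
```

```text
top 6 f [47.1 78.9 85.4] z [-16.   -0.3   2.2]
scene 461 f [37.  71.3 94.3] z [-40.9  -0.9  18.5]
  plane normal [ 0.489 -0.026  0.872] n 222 centre [68.6 -0.4  3.2] pitch if top face (nose down +) 29.3
t 19.78 at [495.6 -78.1 168.3] jaw 100.4 F [ 0.5 -0.4 -2.6] gap 33.0 tilt -1.0
dist 220.0 turn -0.383 shift before turn [-43.8 213.7 -31.7] after turn [-120.6  181.8  -31.7]
```

The top view shows the yellow shutter open (tab at 150,115) and the arm at the label. The hold lasted over 2.6 s, at 29.3° pitch. Next I'll level the scanner by pressing its nose on free bench at about (400,130), then return it to the cradle.

send_rows --pt "0 7 27.8 0 0" --pt "0 7 27.8 0 0" --pt "0 7 27.8 0 0" --pt "0 7 27.8 0 0" --pt "0 7 27.8 0 0" --pt "0 7 27.8 0 0" --pt "0 7 27.8 0 0" --pt "0 7 27.8 0 0"

```text
t: 20.45
ee_pos: [399.5, 131.5, 168.5]
tool_rot: [-0.091, 0.996, 0.0, 0.0]
wrist_force: [0.0, 0.8, -2.1]
finger_gap: 32.9
```

send_rows --pt "0 0 0 35 0" --pt "0 0 0 35 0" --pt "0 0 0 30 0" --pt "0 0 0 14 0" --pt "0 0 0 5 0" --pt "0 0 0 4 0" --pt "0 0 0 4 0" --pt "0 0 0 4 0"

```text
t: 21.12
ee_pos: [401.4, 130.7, 39.3]
tool_rot: [-0.091, 0.996, 0.0, 0.001]
wrist_force: [-7.2, -0.1, 12.9]
finger_gap: 33.2
```

send_rows --pt "0 0 0 4 0" --pt "0 0 0 4 0" --pt "0 0 0 4 0" --pt "0 0 0 4 0" --pt "0 0 0 3 0" --pt "0 0 0 3 0" --pt "0 0 0 2 0" --pt "0 0 0 0 0"

```text
t: 21.78
ee_pos: [401.5, 130.7, 15.0]
tool_rot: [-0.091, 0.996, 0.0, 0.001]
wrist_force: [-0.9, -0.5, 3.9]
finger_gap: 33.2
```

```bash
python3 -c "
from pitch import *
plan(None);pitch()"
```

```text
t 21.78 at [401.5 130.7  15. ] jaw 100.4 F [-0.9 -0.5  3.9] gap 33.2 tilt -1.0
top none
scene 358 f [32.5 76.2 99.7] z [-14.3  24.6  34.6]
  plane normal [0.135 0.008 0.991] n 168 centre [72.2 -1.3 26.5] pitch if top face (nose down +) 7.8
```

send_rows --pt "0 0 0 2 0" --pt "0 0 0 2 0" --pt "0 0 0 2 0" --pt "0 0 0 2 0" --pt "0 0 0 2 0" --pt "0 0 0 1 0" --pt "0 0 0 0 0" --pt "0 0 0 0 0"

```text
t: 22.55
ee_pos: [400.6, 130.6, 2.9]
tool_rot: [-0.091, 0.996, 0.0, 0.0]
wrist_force: [-2.1, 0.1, 2.7]
finger_gap: 33.1
```

```bash
python3 -c "
from pitch import *
plan(None);pitch()"
```

```text
t 22.55 at [400.6 130.6   2.9] jaw 100.4 F [-2.1  0.1  2.7] gap 33.1 tilt -1.0
top none
scene 341 f [34.5 78.5 99.3] z [-5.7 34.3 41. ]
  plane normal [ 0.02 -0.01  1.  ] n 149 centre [68.2 -0.  37. ] pitch if top face (nose down +) 1.1
```

send_rows --pt "0 0 0 1 0" --pt "0 0 0 0 0" --pt "0 0 0 -10 0" --pt "0 0 0 -30 0" --pt "0 0 0 -40 0" --pt "0 0 0 -37 0" --pt "0 -19.3 28.4 0 0" --pt "0 -19.3 28.4 0 0"

```text
t: 23.32
ee_pos: [429.2, 193.9, 122.1]
tool_rot: [-0.09, 0.996, 0.001, 0.003]
wrist_force: [1.2, -0.5, -3.1]
finger_gap: 33.2
```

send_rows --pt "0 -19.3 28.4 0 0" --pt "0 -19.3 28.4 0 0" --pt "0 0 0 0 -0.096" --pt "0 0 0 0 -0.096" --pt "0 0 0 0 -0.096" --pt "0 0 0 0 -0.096" --pt "0 0 0 0 0" --pt "0 0 0 0 0"

```text
t: 23.98
ee_pos: [455.4, 256.1, 118.5]
tool_rot: [-0.278, 0.961, -0.0, -0.0]
wrist_force: [0.3, -0.5, -2.9]
finger_gap: 33.3
```

```bash
python3 -c "
from pitch import *
plan([456.3,257.3,70],122.3);pitch()"
```

```text
t 23.98 at [455.4 256.1 118.5] jaw 122.3 F [ 0.3 -0.5 -2.9] gap 33.3 tilt -1.0
dist 49.0 turn -0.001 shift before turn [-1.4  0.6 48.5] after turn [-1.4  0.6 48.5]
top none
scene 442 f [36.1 73.6 98.4] z [-0.5 33.1 41.4]
  plane normal [0.046 0.036 0.998] n 156 centre [70.4  0.2 37.7] pitch if top face (nose down +) 2.6
```

send_rows --pt "0 -1.4 0.6 20 0" --pt "0 0 0 20 0" --pt "0 0 0 20 0" --pt "0 0 0 10 0" --pt "0 0 0 4 0" --pt "0 0 0 3 0" --pt "0 0 0 2 0" --pt "0 0 0 1 0"

```text
t: 24.75
ee_pos: [456.8, 257.6, 39.1]
tool_rot: [-0.279, 0.96, 0.0, 0.001]
wrist_force: [0.1, -0.7, -2.3]
finger_gap: 33.5
```

```bash
python3 -c "
from pitch import *
plan([456.3,257.3,36.3],122.3);pitch('scene')"
```

```text
t 24.75 at [456.8 257.6  39.1] jaw 122.4 F [ 0.1 -0.7 -2.3] gap 33.5 tilt -1.0
dist 3.0 turn 0.002 shift before turn [0.6 0.  2.8] after turn [0.6 0.  2.8]
top none
scene 174 f [37.3 59.8 92.5] z [27.1 37.  42.3]
  plane normal [0.032 0.019 0.999] n 122 centre [62.6  2.2 37.3] pitch if top face (nose down +) 1.8
pics/scene_24.8.png
```

send_rows --pt "0 0 0 0.7 0" --pt "0 0 0 0.7 0" --pt "0 0 0 0.6 0" --pt "0 0 0 0.5 0" --pt "0 0 0 0 0" --pt "0 0 0 0 0" --pt "0 0 0 0 0" --pt "0 0 0 0 0"

```text
t: 25.52
ee_pos: [456.5, 257.4, 35.8]
tool_rot: [-0.279, 0.96, 0.0, -0.0]
wrist_force: [-0.2, -0.8, -1.9]
finger_gap: 33.0
```

send_rows --pt "0 0 0 0.4 0" --pt "0 0 0 0.4 0" --pt "0 0 0 0.4 0" --pt "0 0 0 0 0" --pt "0 0 0 0 0" --pt "0 0 0 0 0" --pt "0 0 0 0 0" --pt "0 0 0 0 0"

```text
t: 26.18
ee_pos: [456.6, 257.5, 34.9]
tool_rot: [-0.279, 0.96, 0.0, 0.0]
wrist_force: [-2.3, -1.6, 5.8]
finger_gap: 33.0
```

Contact at about +6 N. I'll release by opening slowly.

send_rows --pt "0 0 0 0.2 0" --pt "0 0 0 0.2 0" --pt "0 0 0 0 0" --pt "45 0 0 0 0" --pt "50 0 0 0 0" --pt "60 0 0 0 0" --pt "100 0 0 0 0" --pt "100 0 0 0 0"

```text
t: 26.85
ee_pos: [456.4, 257.4, 34.0]
tool_rot: [-0.279, 0.96, -0.0, -0.0]
wrist_force: [-0.0, -0.3, 0.5]
finger_gap: 73.7
```

send_rows --pt "100 0 0 0 0" --pt "100 0 0 0 0" --pt "100 0 0 -5 0" --pt "100 0 0 -20 0" --pt "100 0 0 -40 0" --pt "100 0 0 -40 0" --pt "100 0 0 -40 0" --pt "50 0 0 -40 0"

```text
t: 27.52
ee_pos: [456.0, 257.2, 221.7]
tool_rot: [-0.279, 0.96, 0.0, 0.0]
wrist_force: [0.1, 0.4, 0.5]
finger_gap: 75.5
```

```bash
python3 -c "
from pitch import *
im,d=env.capture('scene');cv2.imwrite('pics/rel.png',cv2.resize(im[190:320,340:520],None,fx=4,fy=4));P=cloud('scene',d);hsv=cv2.cvtColor(im,cv2.COLOR_BGR2HSV)
m=(hsv[...,0]>4)&(hsv[...,0]<20)&(hsv[...,1]>150)&(P[...,2]>71)&(P[...,2]<82)&(abs(P[...,0]-510)<60)&(abs(P[...,1]-290)<60)
q=P[m].astype(np.float32);print(len(q),q.mean(0),cv2.minAreaRect(q[:,:2].copy()));print(env.tip_of('scene','scanner')[:2])
plan(hold(675,130,280),100.5)"
```

```text
108 [507.65955 292.0422   73.63765] ((512.23974609375, 292.78851318359375), (56.455528259277344, 52.9250373840332), 33.41751480102539)
[{'centre': [498.9, 301.0], 'conf': 0.7}, {'centre': [419.9, 258.2], 'conf': 0.67}]
t 27.62 at [458.  258.2 226.8] jaw 122.4 F [ 0.4 -0.5 -0.1] gap 61.5 tilt -1.0
dist 279.0 turn 0.383 shift before turn [ -87.2 -259.5  -52.1] after turn [-177.9 -208.1  -52.1]
```

View pics/rel.png

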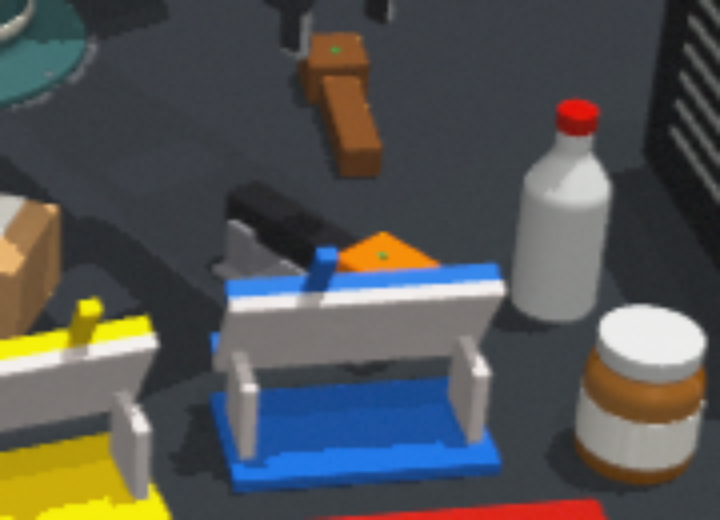

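The scanner is back: head centre (512,293), the same as at the start, lying in the cradle (crop 340,250). The blue tab, bottle and jar are intact. Now to shut the shutter.

send_rows --pt "0 -10.9 -32.4 -6.5 0" --pt "0 -10.9 -32.4 -6.5 0" --pt "0 -10.9 -32.4 -6.5 0" --pt "0 -10.9 -32.4 -6.5 0" --pt "0 -10.9 -32.4 -6.5 0" --pt "0 -10.9 -32.4 -6.5 0" --pt "0 -10.9 -32.4 -6.5 0" --pt "0 -10.9 -32.4 -6.5 0"

```text
t: 28.28
ee_pos: [670.2, 84.1, 271.6]
tool_rot: [-0.279, 0.96, 0.0, 0.0]
wrist_force: [0.1, 1.0, 1.6]
finger_gap: -0.3
```

send_rows --pt "0 0 0 0 0.096" --pt "0 0 0 0 0.096" --pt "0 0 0 0 0.096" --pt "0 0 0 0 0.095" --pt "0 0 0 20 0" --pt "0 0 0 20 0" --pt "0 0 0 20 0" --pt "0 0 0 0 0"

```text
t: 28.95
ee_pos: [667.9, 85.3, 206.8]
tool_rot: [-0.091, 0.996, -0.0, -0.003]
wrist_force: [-0.4, 0.3, -2.3]
finger_gap: -0.1
```

```bash
python3 -c "
from h import *
plan(hold(675,125,150),100.5)"
```

```text
t 28.95 at [667.9  85.3 206.8] jaw 100.5 F [-0.4  0.3 -2.3] gap -0.1 tilt -1.0
dist 57.0 turn -0.0 shift before turn [-2.9 -5.  56.8] after turn [-2.9 -5.  56.8]
```

send_rows --pt "0 -2.9 0 20 0" --pt "0 0 0 20 0" --pt "0 0 0 17 0" --pt "0 0 -8 0 0" --pt "0 0 -8 0 0" --pt "0 0 -8 0 0" --pt "0 0 -8 0 0" --pt "0 0 -8 0 0"

```text
t: 29.62
ee_pos: [679.9, 45.6, 155.9]
tool_rot: [-0.091, 0.996, 0.0, 0.001]
wrist_force: [0.3, 1.5, 1.4]
finger_gap: -0.1
```

send_rows --pt "0 0 -8 0 0" --pt "0 0 -8 0 0" --pt "0 0 -8 0 0" --pt "0 0 -8 0 0" --pt "0 0 -8 0 0" --pt "0 0 -8 0 0" --pt "0 0 -8 0 0" --pt "0 0 -8 0 0"

```text
t: 30.28
ee_pos: [690.9, -17.1, 154.1]
tool_rot: [-0.091, 0.996, -0.0, -0.0]
wrist_force: [-0.6, 1.3, 1.3]
finger_gap: 0.2
```

send_rows --pt "0 0 -2 0 0" --pt "0 0 -1.5 0 0" --pt "0 0 -1 0 0" --pt "0 0 0 0 0" --pt "0 0 0 0 0" --pt "0 0 0 0 0" --pt "0 0 0 0 0" --pt "0 0 0 0 0"

```text
t: 30.95
ee_pos: [691.5, -20.2, 154.1]
tool_rot: [-0.092, 0.996, 0.0, -0.0]
wrist_force: [-2.6, 4.2, 0.9]
finger_gap: -0.4
```

```bash
python3 -c "
from h import *
plan(hold(675,19,150),100.5)"
```

```text
t 30.95 at [691.5 -20.2 154.1] jaw 100.5 F [-2.6  4.2  0.9] gap -0.4 tilt -1.0
dist 5.0 turn 0.0 shift before turn [ 1.5 -2.9  4.1] after turn [ 1.5 -2.9  4.1]
```

send_rows --pt "0 0 -1 0 0" --pt "0 0 -1 0 0" --pt "0 0 -1 0 0" --pt "0 0 0 0 0" --pt "0 0 0 0 0" --pt "0 0 0 0 0" --pt "0 0 0 0 0" --pt "0 0 0 0 0"

```text
t: 31.62
ee_pos: [691.7, -20.9, 154.1]
tool_rot: [-0.092, 0.996, 0.002, -0.001]
wrist_force: [-6.6, 21.3, 2.4]
finger_gap: 0.2
```

At the stop: 21 N with almost no further travel. I'll back off, rise, and move the arm clear for the final check.

send_rows --pt "0 0 8 0 0" --pt "0 0 8 0 0" --pt "0 0 0 -40 0" --pt "0 0 0 -40 0" --pt "0 0 0 -40 0" --pt "0 30 0 -20 0" --pt "0 40 0 0 0" --pt "0 40 0 0 0"

```text
t: 32.28
ee_pos: [580.5, -28.0, 295.2]
tool_rot: [-0.092, 0.996, -0.0, 0.001]
wrist_force: [-0.3, -0.5, 0.4]
finger_gap: -0.2
```

send_rows --pt "0 30 25 0 0" --pt "0 30 25 0 0" --pt "0 20 35 0 0" --pt "0 10 40 0 0" --pt "0 0 40 0 0" --pt "0 0 0 0 0" --pt "0 0 0 0 0" --pt "0 0 0 0 0"

```text
t: 32.95
ee_pos: [462.7, 117.9, 294.3]
tool_rot: [-0.092, 0.996, -0.0, 0.0]
wrist_force: [0.1, 0.1, 0.2]
finger_gap: 0.3
```

```bash
python3 -c "
from h import *
im=tab();cv2.imwrite('pics/fin.png',im);plan(None)
i2,d=env.capture('scene');cv2.imwrite('pics/fin_s.png',i2)
a=cv2.imread('pics/scene0.png')
for n,(u,v) in dict(carton=(338,257),roll=(252,262),bottle=(480,245),jar=(500,290),tape=(188,282),mug=(174,310),tabg=(230,271),tabb=(419,257),tabtopy=(338,275)).items():
    t=a[v-14:v+14,u-12:u+12];r=cv2.matchTemplate(i2[v-40:v+40,u-40:u+40],t,cv2.TM_CCOEFF_NORMED);_,s,_,l=cv2.minMaxLoc(r);print(n,round(s,2),'shift px',l[0]-28,l[1]-26)
cv2.imwrite('pics/fin_s.png',i2)"
```

```text
tab n 72 y range [-5.9  0.   6.6] z 180.0
t 33.0 at [462.8 117.4 294.1] jaw 100.5 F [-1.4 -0.4  0.4] gap -0.1 tilt -1.0
carton 0.9 shift px -1 0
roll 1.0 shift px 0 0
bottle 1.0 shift px 0 0
jar 1.0 shift px 0 0
tape 1.0 shift px 0 0
mug 1.0 shift px 0 0
tabg 1.0 shift px 0 0
tabb 0.99 shift px 0 0
tabtopy 0.99 shift px -5 1
```

View pics/fin_s.png

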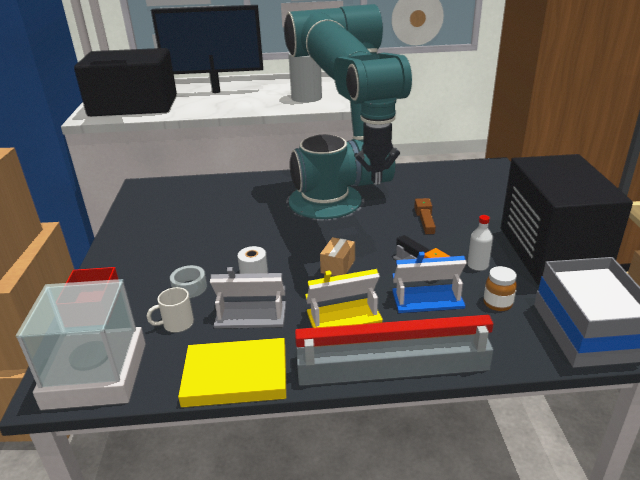

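The final picture shows the yellow tab at (327,275), which is shut and measures 0.0 mm. The scanner is in its cradle at (425,252), every bystander is within 1 px of its start, and the arm is clear. Handing in.

```bash
python3 -c "
from workcell import env
print(env.close_job())"
```

```text
the job is handed in; nothing more can be done
None
```

The job was carried out and handed in at about 33 s; no verdict is reported, so this rests on my own checks.

**What I did**
- I pushed the yellow shutter to its open stop; the tab measured 89.8 mm.
- The moves allow no tilting, so I pitched the scanner nose-down in the grip by lowering its tail onto the carton's edge.
- I held the scanner's nose about 100 mm from the middle of the label for more than 2.6 s. Its pitch measured 29.3° against the label's 30°.
- I levelled the scanner again by pressing its nose on free bench, laid it back in its cradle and pushed the shutter to its shut stop.

**Last checks**
- **Shutter:** the yellow tab measured 0.0 mm, which is shut.
- **Scanner:** right after release its head centre was within about 1 mm of where it started, the same way round. I did not measure it again after shutting the shutter, but it shows in its cradle in the last picture.
- **Everything else:** the blue and grey tabs and the other bystanders had not moved in the picture. The carton had shifted about 1 px, within limits.
- **Robot:** the arm was clear of everything.

**Checks that fell short**
- While the arm hid the view, one carton reading was unusable and the top view could not show the tab or scanner. I used the scene camera, the wrist force and later looks instead.
- The label's position came from my geometry; the network's top-view estimate agreed within about 2 px.

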